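Stand the washboard back and shut the cabinet

ROBOT

A 6-joint arm with a two-finger parallel gripper is mounted at the origin on the work surface. World frame = base frame: x ahead of the robot, y to its left, z up, the work surface at z = 0. Lengths are in m, angles in rad, forces in N, time in s.
With the tool pointing down it reaches from about 0.375 to 0.9 m from the base axis. Payload 3.1 kg.
Tool frame: the origin (TCP) lies at the very end of the fingers, on their centre line; the grasp point (between the pads) lies 19 mm behind it; z points along the fingers, y is the line along which they close (so a half turn about z gives the same grasp; the last joint's range is limited). The gripper opens to 85 mm and grips with 20 to 120 N. Pads are 22 mm wide; open, the fingers measure 114 mm over their backs; the gripper's body (76 mm by 85 mm) begins 54 mm behind the grasp point. The pads swing forward as they close: fully open they stand 13 mm farther back than shut.
Start: joints at [-1.446, 0.527, 1.433, -0, 1.181, -0.178], TCP at [0.186, -0.597, 0.231] pointing down, gripper open.
Joint ranges: [-3.08, 3.08], [-0.75, 2.2], [0.22, 2.44], [-1.43, 4.57], [0, 2.65], [-2.85, 2.85]. Speed limits (rad/s): [2.79, 2.79, 3.14, 3.14, 3.14, 3.14].

INTERFACE

Orientations are given as a unit quaternion [x, y, z, w].
In Python, from station import manip, vision gives the robot as it stands.
- The arm moves only by the tool drive_tool, never from a script. Its argument "deltas" is a list that holds one entry, the list of rows, each a list of 4 numbers: the shift along the tool's x, y, z in mm, then the turn about the tool's z in rad. A call has 1 to 5 rows; each row is the pose to reach, as a shift and turn from the pose commanded when the call began, along the tool's axes at that moment; what a row does not reach only later rows make up. A row lasts 1/12 s, in which the tool goes at most 41.7 mm and 7.16 degrees, less where a joint would pass 70% of its speed; a pose out of reach is approached as far as the arm can. A call with a gripper value outside its range is refused whole. "jaw" is the finger opening in mm, from 0 to 85.4, set as the call begins (left out, the last holds). The fingers move at their own pace and stop on an object; "force" is the grip in N (left out, the last holds). Time passes only in rows, so rows that repeat a pose let the fingers close. It gives the time, the measured TCP pose, the force, the opening and the grip force at its end, in the units of the state.
- manip.sense(): the state, without advancing time (a new reading comes with each control period).
- vision.snapshot(name): name is "side" or "top" or "wrist"; returns the picture (400x640x3 uint8, red, green, blue); there is no depth.
- vision.camera_model(name): a dict with "camera_matrix" (3x3 intrinsics, pixels), "D" ([k1, k2, p1, p2, k3] as OpenCV has them; the pictures are not rectified), "rvec" (rotation vector, rad) and "tvec" (3), from world to camera coordinates, as OpenCV has them. Camera axes: x right, y down, z forward; pixel columns grow to the right and rows downward; lengths in m; the calibration is good to about 2 mm. A picture is of the moment at which its call begins: read the wrist's pose just before it. camera_model takes no time and is no camera call; for the wrist camera it gives the pose at the moment of the call.
- manip.sign_off(): hands the job in; it is judged then, once.
The state is a dict: "t": time; "q": joint angles; "qd": joint speeds; "tau": joint torques, N m; "tcp_pos": TCP position; "tool_rot": TCP orientation; "force": force on the tool from outside, world axes, zero at the start; "ft_torque": the same for the moment, N m; "finger_gap": opening from 0.0 (shut) to 1.0 (fully open); "gripper_force": force on a finger pad.
Only numpy, scipy, OpenCV 4.12 (cv2) and the standard library are available. Lean on these libraries where they do the work, as an engineer would, in place of code of your own. Each camera call takes 0.05 s, during which the arm holds its last target. There are 200 camera calls.

TASK

The washboard has slumped over in its rack, into the path of the open cabinet door. Push it up until it stands back against the rack's tall back rest, then push the cabinet door fully shut without slamming it. Never lift the washboard out of its rack, never let the cabinet or its door touch it, and leave everything else where it is.

Things in the scene. Friction and masses are not known exactly. Their poses are not given: they have to be found in the camera images.
- cabinet: White plastic wall-type cabinet, 140 deep (x) x 260 wide (y), standing on a 55 mm high concrete plinth; its top is 305 mm above the slab. Origin: centre of the underside of the plinth, on the slab. Its own -x axis points out of its open front; fixed.
- door (a joint): Door angle in rad: 0 = shut, grows as it opens (free edge swings out along cabinet -x, then to +y), limit 1.9. Friction 0.03 Nm, no latch or spring: stays where left. Panel 260 wide, 12 thick, from 58 to 304 mm above the slab, hinged on the cabinet's +y side. Push its outer face (the one with the knob): at angle a this runs from the hinge axis along (-sin a, -cos a) in cabinet x, y.
- door_hinge (a point): Point on the vertical hinge axis at half the height of the door; the axis lies in the door's outer face, 82 mm towards -x and 130 mm towards +y from the cabinet's origin in the cabinet's own axes.
- door_handle (a point): Outer end of the door's small grey knob, 230 mm from the hinge axis along the door, 30 mm below its top edge and 35 mm out from its outer face.
- rack: Aluminium washboard rack, fixed in front of the cabinet towards its -y side: a trough along rack x, 172 long, 36 wide (y) inside, inner floor 6 and kerbs 51 mm above the slab; on the -y side a back rest, a 12 mm bar along x with its middle 136 mm above the slab and its near face at rack y = -34 mm. Origin: on the slab under the middle of the trough.
- rack_floor (a point): Middle of the trough's inner floor, same axes as the rack, 6 mm above the slab.
- washboard: Loose wooden washboard, 160 wide (own x), 14 thick (own y), 200 high (own z), about 0.3 kg, on its lower edge in the trough. Origin: middle of the lower edge. It starts leaning 28 degrees to rack +y (top 94 mm beyond its foot); it should lean 7 to 17 degrees to rack -y, on the back rest. It tips about its foot, which slides a little, and falls to the side its weight is on.
- board_top (a point): Middle of the washboard's upper edge (own z = 200 mm).
- scrubber: Pink plastic scrubber, 115 x 64 x 40 high, lying on the slab; leave it. Origin: centre of its underside.
- clothespin1: Wooden clothespin, 75 x 16 x 12 high, lying on the slab; leave it. Origin: centre of its underside.
- clothespin2: A second such clothespin; leave it.
- bowl: White ceramic bowl, 150 across, 52 high; leave it. Origin: centre of its underside.
- bottle: White plastic bottle, 68 across, 190 high, standing; leave it. Origin: centre of its underside.
- bucket_lid: Grey plastic bucket lid, 264 across, 24 high, lying flat; leave it. Origin: centre of its underside.
- cup: Steel cup, 76 across, 90 high; leave it. Origin: centre of its underside.
Mind the look-alikes: they are no part of the job. There is more than one size of the washboard; the one meant has the size given above.

How it is judged:
On the way, in this order (a step that is already met when the one before it is completed fails the run):
1. the washboard leans back on its back rest while the door is still open (beyond 0.8 rad) (y of board_top in the frame of rack_floor below -0.02 m and z of board_top in the frame of rack_floor above 0.17 m and z of washboard in the frame of rack_floor below 0.015 m and linear speed of washboard below 0.02 m/s and value of joint door above 0.8 rad), for 0.2 s.
2. the door is shut (value of joint door below 0.05 rad), for 0.2 s.
At the end, for the whole second after the job is handed in: The washboard stands in the trough (foot within 15 mm of the trough floor), its top edge more than 20 mm to the back-rest side of the trough's middle line and more than 170 mm above the trough floor, at rest (under 0.02 m/s); the door is within 0.05 rad of fully shut (y of board_top in the frame of rack_floor below -0.02 m and z of board_top in the frame of rack_floor above 0.17 m and z of washboard in the frame of rack_floor below 0.015 m and linear speed of washboard below 0.02 m/s and value of joint door below 0.05 rad); the robot touches nothing.
It fails at once if the washboard is lifted: its foot rises more than 30 mm above the trough floor (z of washboard in the frame of rack_floor above 0.03 m).
It fails at once if the cabinet or its door touches the washboard (over 0.5 N) (contact force between cabinet and washboard above 0.5 N).
It fails at once if the door is slammed: it closes faster than 2 rad/s (velocity of joint door below -2 rad/s).
It fails at once if another thing is moved more than 30 mm (distance of any of scrubber, clothespin1, clothespin2, bowl, bottle, bucket_lid, cup from where it was at the start of the episode above 0.03 m).
It also fails if it takes over 61 s, if anything falls off the work surface, if the arm or the gripper's body presses on something with over 40 N, if the wrist force passes 120 N, or if a joint passes its speed limit or range.

## Working session

There is one attempt and no reset: what is moved stays moved. The work goes in short steps, Python scripts to look and compute and a tool call to move; the robot and the scene stay as the last step left them, time stands still between calls to the robot, and variables do not carry over. Pictures are saved under pics/ and viewed, at most 10 in all, crops included, and the job is handed in when it is done.

Besides the shell and the picture viewer there is one more tool, called after "Call:" as name(argument=value, ...), one argument or row to a line, values as JSON. drive_tool: Moves the arm, as the interface text tells. Its arguments: {"type":"object","properties":{"deltas":{"type":"array"},"jaw":{"type":"number"},"force":{"type":"number"}},"required":["deltas"]}

```bash
mkdir -p pics; ls; python3 - <<'E'
from station import manip, vision
import cv2,json
s=manip.sense();print(s['t'],s['tcp_pos'],s['tool_rot'])
for n in("top","side"):
    cv2.imwrite(f"pics/{n}0.png",cv2.resize(vision.snapshot(n)[:,:,::-1],(800,500)))
    m=vision.camera_model(n);print(n,{k:[round(float(x),4) for x in __import__('numpy').ravel(v)] for k,v in m.items()})
E
```

```text
pics
0.0 [ 0.18629877 -0.59581868  0.23032985] [ 9.88559585e-01  1.50826844e-01  2.00587968e-05 -1.09981849e-03]
top {'camera_matrix': [393.1235, 0.0, 318.4539, 0.0, 393.1235, 202.3394, 0.0, 0.0, 1.0], 'D': [-0.0363, 0.0, 0.0, 0.0, 0.0], 'rvec': [2.1469, -2.0665, 0.2302], 'tvec': [0.0086, 0.6, 1.1716]}
side {'camera_matrix': [401.2751, 0.0, 320.4681, 0.0, 401.2751, 198.0718, 0.0, 0.0, 1.0], 'D': [-0.0049, 0.0, 0.0, 0.0, 0.0], 'rvec': [1.3607, -2.0677, 0.9618], 'tvec': [0.2288, 0.4598, 1.0983]}
```

View pics/top0.png

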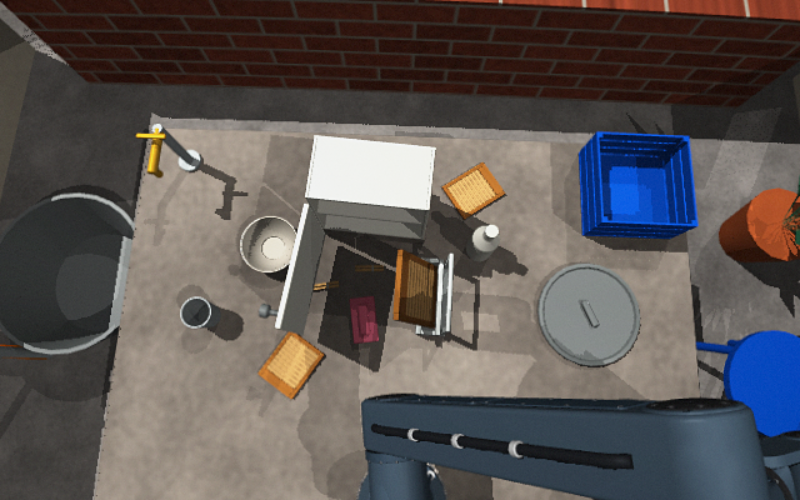

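View pics/side0.png

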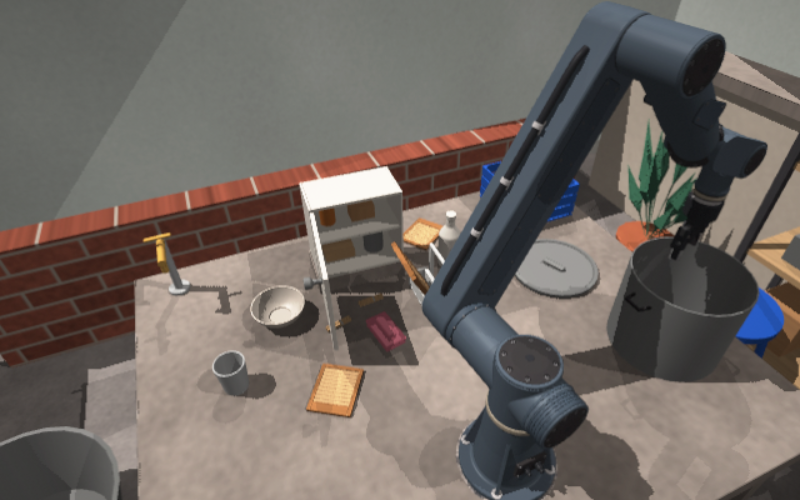

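The top view (800x500) shows the following:
- Cabinet top with corners at about (316,135), (436,147), (429,209) and (306,200).
- Open door running from about (310,200) to (280,328), with its knob at (265,311).
- Rack at (430,290), with the back rest at (449,290).
- Scrubber at (363,318), clothespins at (325,286) and (370,268).

There are three washboards: (290,365), (472,190) and (415,290). The first two are smaller and lie flat on the slab. The one at (415,290) stands in the rack, so it fits the description. I'll confirm it in a crop.

```bash
cat > h.py <<'E'
import numpy as np, cv2
from station import manip, vision
def ray(n,px):
    m=vision.camera_model(n);K=np.array(m["camera_matrix"]).reshape(3,3)
    R=cv2.Rodrigues(np.array(m["rvec"],float))[0];t=np.array(m["tvec"],float).ravel()
    u=cv2.undistortPoints(np.array([[px]],float),K,np.array(m["D"],float)).ravel()
    return -R.T@t, R.T@np.array([u[0],u[1],1])
def at(n,px,z):
    c,d=ray(n,px);return c+d*(z-c[2])/d[2]
def proj(n,P):
    m=vision.camera_model(n)
    return cv2.projectPoints(np.atleast_2d(np.array(P,float)),np.array(m["rvec"],float),np.array(m["tvec"],float),np.array(m["camera_matrix"],float).reshape(3,3),np.array(m["D"],float))[0].reshape(-1,2)
def crop(n,f,x0,y0,w,h,k):
    im=vision.snapshot(n)[:,:,::-1]
    cv2.imwrite(f,cv2.resize(im[y0:y0+h,x0:x0+w],None,fx=k,fy=k,interpolation=cv2.INTER_CUBIC))
E
python3 - <<'E'
from h import *
crop("top","pics/topc.png",200,100,200,150,4)
c=.8
for nm,p,z in [("cabTL",(316,135),.305),("cabTR",(436,147),.305),("cabBR",(429,209),.305),("cabBL",(306,200),.305),("doorfree",(280,328),.304)]:
    print(nm,at("top",(p[0]*c,p[1]*c),z).round(3))
E
```

```text
cabTL [0.797 0.215 0.305]
cabTR [ 0.78  -0.041  0.305]
cabBR [ 0.641 -0.03   0.305]
cabBL [0.651 0.225 0.305]
doorfree [0.387 0.256 0.304]
```

View pics/topc.png

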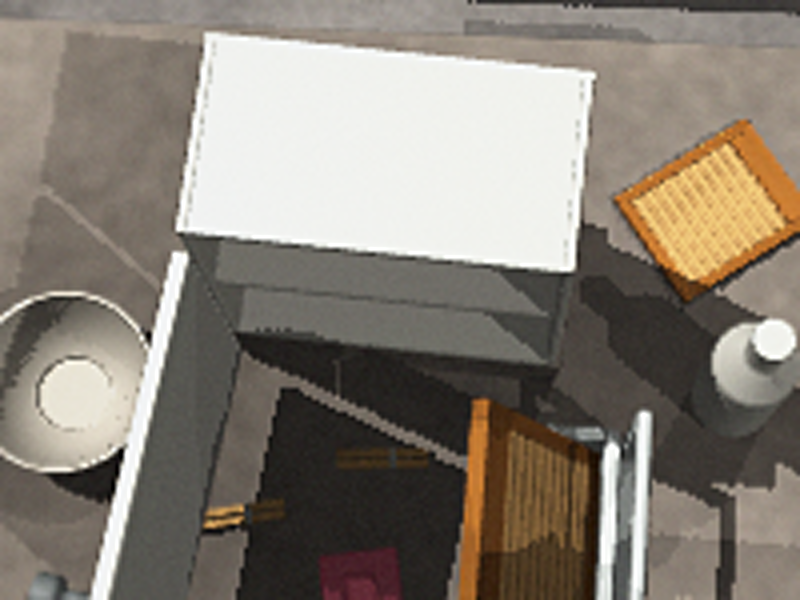

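The crop confirms it: the standing board in the rack, leaning toward the door, is the full-size one (orange top edge from crop (480,400) downward). The flat one at the right is a smaller look-alike. Next I'll take the lower half and measure.

```bash
python3 - <<'E'
from h import *
crop("top","pics/topd.png",200,150,200,130,4)
# door top white strip, cabinet top, board orange mask
im=vision.snapshot("top"); hsv=cv2.cvtColor(im,cv2.COLOR_RGB2HSV)
m=cv2.inRange(hsv,(5,120,60),(25,255,255)); m[:, :300]=0; m[:,350:]=0; m[:190]=0;m[280:]=0
n,l,st,ce=cv2.connectedComponentsWithStats(m); i=1+st[1:,4].argmax()
c=max(cv2.findContours((l==i).astype(np.uint8),0,2)[0],key=cv2.contourArea)
print("board hull px",cv2.approxPolyDP(cv2.convexHull(c),2,True).reshape(-1,2).tolist())
w=cv2.inRange(hsv,(0,0,215),(180,25,255)); w[:, :215]=0;w[:,355:]=0;w[:105]=0;w[270:]=0
n,l,st,ce=cv2.connectedComponentsWithStats(w)
for i in range(1,n):
    if st[i,4]>40:
        c=max(cv2.findContours((l==i).astype(np.uint8),0,2)[0],key=cv2.contourArea)
        P=cv2.approxPolyDP(cv2.convexHull(c),2,True).reshape(-1,2)
        for z in (.305,.142): print(st[i,4],z,[(tuple(map(int,p)),at("top",p,z)[:2].round(3).tolist()) for p in P])
E
```

```text
board hull px [[319, 199], [346, 212], [343, 256], [314, 254]]
4896 0.305 [((251, 108), [0.797, 0.22]), ((348, 118), [0.778, -0.039]), ((343, 166), [0.645, -0.029]), ((244, 157), [0.659, 0.228])]
4896 0.142 [((251, 108), [0.875, 0.253]), ((348, 118), [0.853, -0.05]), ((343, 166), [0.697, -0.038]), ((244, 157), [0.714, 0.262])]
410 0.305 [((246, 163), [0.643, 0.221]), ((222, 262), [0.388, 0.261]), ((220, 259), [0.395, 0.266]), ((236, 186), [0.581, 0.242]), ((243, 163), [0.643, 0.229])]
410 0.142 [((246, 163), [0.695, 0.254]), ((222, 262), [0.397, 0.3]), ((220, 259), [0.406, 0.306]), ((236, 186), [0.623, 0.278]), ((243, 163), [0.695, 0.263])]
198 0.305 [((221, 190), [0.569, 0.279]), ((228, 196), [0.554, 0.26]), ((228, 202), [0.538, 0.259]), ((223, 206), [0.528, 0.271]), ((215, 206), [0.527, 0.291]), ((215, 191), [0.566, 0.294])]
198 0.142 [((221, 190), [0.609, 0.322]), ((228, 196), [0.591, 0.299]), ((228, 202), [0.573, 0.298]), ((223, 206), [0.56, 0.312]), ((215, 206), [0.56, 0.335]), ((215, 191), [0.605, 0.339])]
156 0.305 [((353, 211), [0.528, -0.057]), ((350, 267), [0.388, -0.052])]
156 0.142 [((353, 211), [0.56, -0.071]), ((350, 267), [0.397, -0.066])]
```

View pics/topd.png

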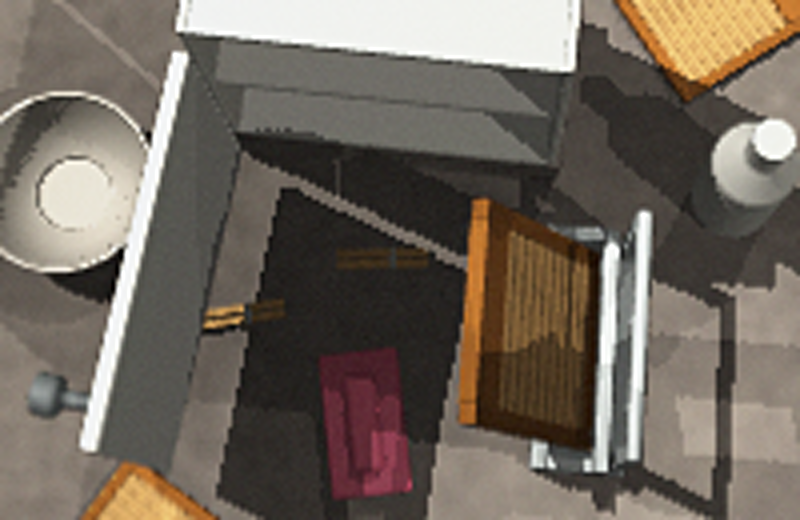

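The view shows the board's top edge from crop (475,200) to (462,423), the back rest at (645,215) to (632,460), and the door with its knob at (45,397). Now the key points.

```bash
python3 - <<'E'
from h import *
for nm,p in [("far",(319,200)),("near",(315.5,255.5))]:
    print(nm,at("top",p,.183).round(3))
print("knob",at("top",(211,249),.274).round(3))
print("barR",at("top",(361,204),.136).round(3),at("top",(358,265),.136).round(3))
print("scrub",at("top",(291,252),.03).round(3))
s=manip.sense();print(s['tcp_pos'].round(4),s['t'],s['finger_gap'],s['force'])
E
```

```text
far [0.58  0.03  0.183]
near [0.423 0.034 0.183]
knob [0.421 0.299 0.274]
barR [ 0.584 -0.095  0.136] [ 0.404 -0.089  0.136]
scrub [0.444 0.112 0.03 ]
[ 0.1864 -0.5962  0.2308] 0.25 1.001719682548361 [-0.18167374 -0.25658773 -0.36377015]
```

Call:
drive_tool(
  deltas=[
    [[0,0,-40,0.1],[0,0,-80,0.2],[0,0,-110,0.303],[0,0,-110,0.303]],
  ],
  jaw=0,
)

```text
t: 0.58
tcp_pos: [0.187, -0.6002, 0.3493]
tool_rot: [1.0, -0.002, 0.001, 0.008]
force: [-0.1, -0.1, 0.5]
finger_gap: 0.456
gripper_force: 0.0
```

Call:
drive_tool(
  deltas=[
    [[16,-36,0,0],[32,-72,0,0],[48,-108,0,0],[64,-144,0,0],[80,-180,0,0]],
  ],
)

```text
t: 1.0
tcp_pos: [0.2667, -0.4145, 0.3407]
tool_rot: [1.0, -0.0, -0.0, -0.0]
force: [1.0, -0.9, 0.7]
finger_gap: 0.001
gripper_force: 0.0
```

Call:
drive_tool(
  deltas=[
    [[16,-36,0,0],[32,-72,0,0],[48,-108,0,0],[64,-144,0,0],[80,-180,0,0]],
  ],
)

```text
t: 1.42
tcp_pos: [0.3466, -0.2345, 0.341]
tool_rot: [1.0, -0.0, -0.0, -0.0]
force: [0.7, 0.3, 0.2]
finger_gap: 0.003
gripper_force: 0.0
```

Call:
drive_tool(
  deltas=[
    [[16,-36,0,0],[32,-72,0,0],[48,-108,0,0],[64,-144,0,0],[80,-180,0,0]],
  ],
)

```text
t: 1.83
tcp_pos: [0.4266, -0.0546, 0.3411]
tool_rot: [1.0, 0.0, 0.0, 0.0]
force: [0.2, -0.3, 0.3]
finger_gap: -0.001
gripper_force: 0.0
```

Call:
drive_tool(
  deltas=[
    [[16,-36,0,0],[32,-72,0,0],[48,-108,0,0],[64,-144,0,0],[70,-160,0,0]],
  ],
)

```text
t: 2.25
tcp_pos: [0.4977, 0.1074, 0.3409]
tool_rot: [1.0, 0.002, 0.0, -0.001]
force: [0.2, -0.6, 0.1]
finger_gap: -0.0
gripper_force: 0.0
```

Call:
drive_tool(
  deltas=[
    [[0,0,40,0],[0,0,80,0],[0,0,120,0],[0,0,160,0],[0,0,193,0]],
  ],
)

```text
t: 2.67
tcp_pos: [0.4951, 0.1036, 0.1457]
tool_rot: [1.0, 0.0, -0.001, 0.0]
force: [0.0, -0.1, 0.4]
finger_gap: 0.002
gripper_force: 0.0
```

Call:
drive_tool(
  deltas=[
    [[0,8,0,0],[0,16,0,0],[0,24,0,0],[0,32,0,0],[0,40,0,0]],
  ],
)

```text
t: 3.08
tcp_pos: [0.4982, 0.0621, 0.1506]
tool_rot: [1.0, -0.0, 0.003, 0.0]
force: [0.1, -0.1, 0.1]
finger_gap: 0.002
gripper_force: 0.0
```

Call:
drive_tool(
  deltas=[
    [[0,6,0,0],[0,12,0,0],[0,18,0,0],[0,24,0,0],[0,30,0,0]],
  ],
)

```text
t: 3.5
tcp_pos: [0.4974, 0.0359, 0.1516]
tool_rot: [1.0, -0.002, 0.002, -0.003]
force: [-6.0, 21.0, 41.4]
finger_gap: -0.003
gripper_force: 23.1
```

Call:
drive_tool(
  deltas=[
    [[0,6,0,0],[0,12,0,0],[0,18,0,0],[0,24,0,0],[0,30,0,0]],
  ],
)

```text
t: 3.92
tcp_pos: [0.498, 0.0097, 0.1599]
tool_rot: [1.0, -0.002, 0.005, -0.005]
force: [-21.3, 31.5, 100.7]
finger_gap: 0.0
gripper_force: 53.6
```

```bash
python3 - <<'E'
from h import *
crop("side","pics/side1.png",200,130,200,150,4)
print(manip.sense()['force'])
E
```

```text
[-20.10346366  25.82369525  89.8256194 ]
```

View pics/side1.png

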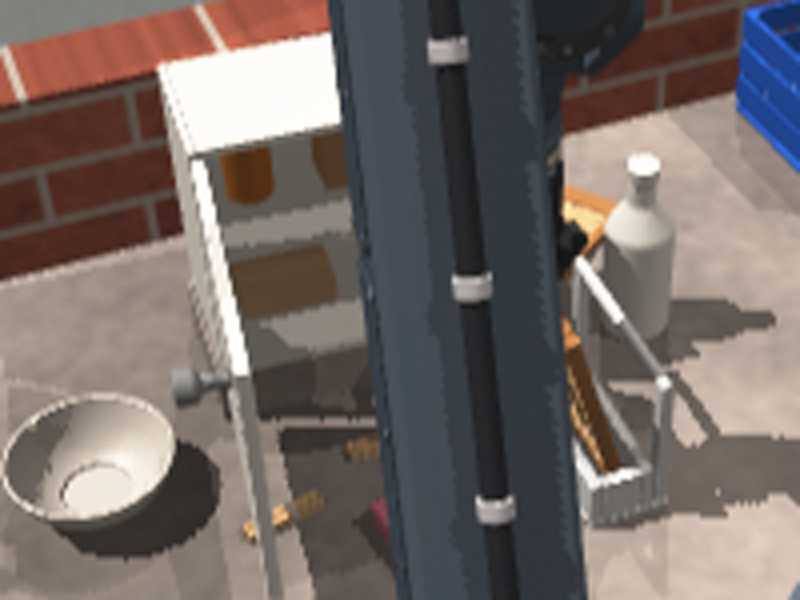

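The board's edge has caught under the finger's flared knuckle: upward force is about 100 N, and the board in the side view is only partly raised. I'll back off, turn the tool 90° so its flat side pushes, and contact nearer the tip.

Call:
drive_tool(
  deltas=[
    [[0,-8,-12,0],[0,-20,-14,0],[0,-35,-14,0],[0,-50,-14,0],[0,-65,-14,0]],
  ],
)

```text
t: 4.38
tcp_pos: [0.4963, 0.0689, 0.1622]
tool_rot: [1.0, -0.0, -0.0, 0.0]
force: [1.1, -0.6, -1.2]
finger_gap: -0.004
gripper_force: 0.0
```

Call:
drive_tool(
  deltas=[
    [[0,-5,0,0],[0,-10,0,0],[0,-15,0,0],[0,-20,0,0],[0,-25,0,0]],
  ],
)

```text
t: 4.8
tcp_pos: [0.4966, 0.0933, 0.1621]
tool_rot: [1.0, -0.0, -0.0, 0.0]
force: [0.8, -0.3, -0.3]
finger_gap: -0.001
gripper_force: 0.0
```

Call:
drive_tool(
  deltas=[
    [[0,0,0,0.12],[0,0,0,0.24],[0,0,0,0.36],[0,0,0,0.48],[0,0,0,0.6]],
  ],
)

```text
t: 5.22
tcp_pos: [0.4966, 0.0933, 0.1622]
tool_rot: [0.954, -0.299, -0.0, 0.0]
force: [-0.7, -0.6, 0.2]
finger_gap: -0.003
gripper_force: 0.0
```

```bash
python3 - <<'E'
from h import *
crop("side","pics/side2.png",200,130,200,150,4)
s=manip.sense();print(s['force'],s['q'].round(2))
E
```

```text
[ 0.31503911  0.51021435 -0.12043862] [-0.04  0.47  1.8  -0.    0.87  2.15]
```

View pics/side2.png

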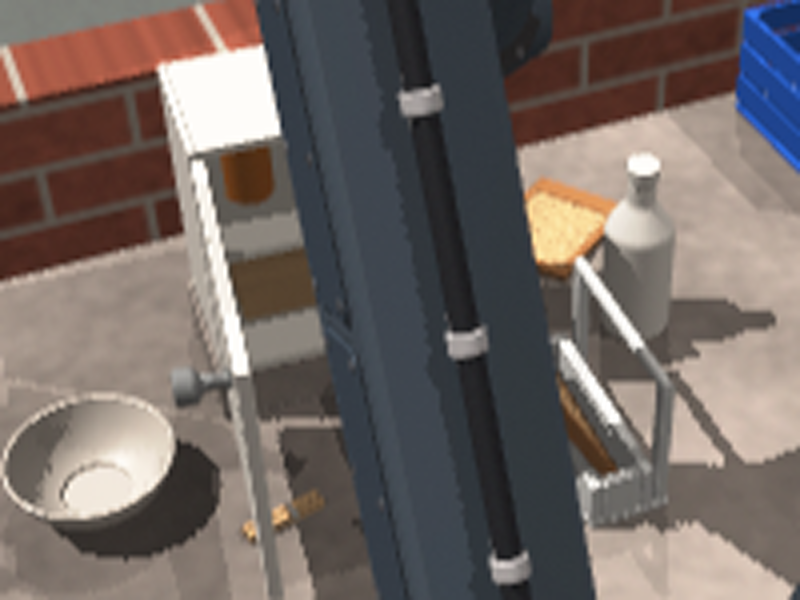

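Call:
drive_tool(
  deltas=[
    [[0,0,0,-0.12],[0,0,0,-0.24],[0,0,0,-0.36],[0,0,0,-0.48],[0,0,0,-0.6]],
  ],
)

```text
t: 5.68
tcp_pos: [0.4966, 0.0932, 0.1623]
tool_rot: [1.0, 0.004, -0.0, 0.0]
force: [0.6, 0.0, -0.3]
finger_gap: 0.001
gripper_force: 0.0
```

Call:
drive_tool(
  deltas=[
    [[0,0,0,-0.12],[0,0,0,-0.24],[0,0,0,-0.36],[0,0,0,-0.48],[0,0,0,-0.6]],
  ],
)

```text
t: 6.1
tcp_pos: [0.4966, 0.0932, 0.1623]
tool_rot: [0.954, 0.299, -0.0, 0.0]
force: [-0.2, -0.0, -0.4]
finger_gap: 0.002
gripper_force: 0.0
```

Call:
drive_tool(
  deltas=[
    [[0,0,0,-0.12],[0,0,0,-0.24],[0,0,0,-0.36],[0,0,0,-0.48],[0,0,0,-0.6]],
  ],
)

```text
t: 6.52
tcp_pos: [0.4966, 0.0932, 0.1623]
tool_rot: [0.823, 0.568, -0.0, 0.0]
force: [-0.4, 0.4, 0.1]
finger_gap: 0.002
gripper_force: 0.0
```

Call:
drive_tool(
  deltas=[
    [[0,0,0,-0.12],[0,0,0,-0.24],[0,0,0,-0.37],[0,0,0,-0.37]],
  ],
)

```text
t: 6.85
tcp_pos: [0.4966, 0.0933, 0.1623]
tool_rot: [0.706, 0.708, -0.0, 0.0]
force: [0.0, -0.7, 0.3]
finger_gap: 0.001
gripper_force: 0.0
```

Tool x is now world +y. I'll raise slightly and approach slowly.

Call:
drive_tool(
  deltas=[
    [[-8,0,-3,0],[-16,0,-3,0],[-24,0,-3,0],[-32,0,-3,0],[-40,0,-3,0]],
  ],
)

```text
t: 7.27
tcp_pos: [0.4965, 0.0522, 0.1653]
tool_rot: [0.708, 0.706, -0.0, 0.0]
force: [0.1, 0.8, 0.6]
finger_gap: 0.004
gripper_force: 0.0
```

Call:
drive_tool(
  deltas=[
    [[-4,0,-1,0],[-8,0,-2,0],[-12,0,-3,0],[-16,0,-4,0],[-20,0,-5,0]],
  ],
)

```text
t: 7.68
tcp_pos: [0.4965, 0.0333, 0.1705]
tool_rot: [0.707, 0.707, 0.0, -0.0]
force: [-0.0, -0.2, 0.5]
finger_gap: 0.005
gripper_force: 0.6
```

Call:
drive_tool(
  deltas=[
    [[-4,0,-1,0],[-8,0,-2,0],[-12,0,-3,0],[-16,0,-4,0],[-20,0,-5,0]],
  ],
)

```text
t: 8.1
tcp_pos: [0.4964, 0.013, 0.1754]
tool_rot: [0.707, 0.707, -0.0, 0.0]
force: [0.2, 1.2, 0.5]
finger_gap: 0.0
gripper_force: 0.4
```

Call:
drive_tool(
  deltas=[
    [[-4,0,-1,0],[-8,0,-2,0],[-12,0,-3,0],[-16,0,-4,0],[-20,0,-5,0]],
  ],
)

```text
t: 8.52
tcp_pos: [0.4964, -0.0071, 0.1803]
tool_rot: [0.707, 0.707, -0.0, -0.0]
force: [-1.1, 1.4, -0.0]
finger_gap: 0.002
gripper_force: 0.1
```

```bash
python3 - <<'E'
from h import *
a=vision.snapshot("top")[150:290,230:400,::-1];b=vision.snapshot("side")[160:300,270:440,::-1]
cv2.imwrite("pics/both.png",cv2.resize(np.hstack([a,b]),None,fx=2.3,fy=2.3))
E
```

```text
(no output)
```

View pics/both.png

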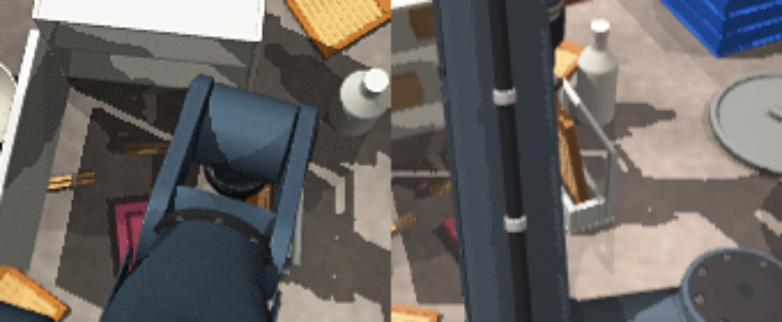

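The board is clearly more upright now (side pane, (570,150)), and the push force is low. I'll continue at constant height.

Call:
drive_tool(
  deltas=[
    [[-4,0,0,0],[-8,0,0,0],[-12,0,0,0],[-16,0,0,0],[-20,0,0,0]],
  ],
)

```text
t: 9.03
tcp_pos: [0.4964, -0.0271, 0.1803]
tool_rot: [0.707, 0.707, -0.0, 0.0]
force: [0.5, 0.5, 0.4]
finger_gap: 0.003
gripper_force: 0.1
```

Call:
drive_tool(
  deltas=[
    [[-4,0,0,0],[-8,0,0,0],[-12,0,0,0],[-16,0,0,0],[-20,0,0,0]],
  ],
)

```text
t: 9.45
tcp_pos: [0.4964, -0.0469, 0.1803]
tool_rot: [0.708, 0.707, 0.0, -0.0]
force: [-0.2, 0.6, 0.3]
finger_gap: 0.001
gripper_force: 0.3
```

Call:
drive_tool(
  deltas=[
    [[-3,0,0,0],[-6,0,0,0],[-9,0,0,0],[-12,0,0,0],[-15,0,0,0]],
  ],
)

```text
t: 9.87
tcp_pos: [0.4963, -0.0618, 0.1802]
tool_rot: [0.707, 0.707, -0.0, -0.0]
force: [0.5, -0.2, -0.0]
finger_gap: -0.002
gripper_force: 0.2
```

Call:
drive_tool(
  deltas=[
    [[-3,0,0,0],[-6,0,0,0],[-6,0,0,0],[10,0,0,0],[40,0,0,0]],
  ],
)

```text
t: 10.28
tcp_pos: [0.4977, -0.0237, 0.1805]
tool_rot: [0.709, 0.705, 0.0, 0.001]
force: [0.9, -0.4, -0.1]
finger_gap: 0.001
gripper_force: 0.0
```

Call:
drive_tool(
  deltas=[
    [[40,0,-10,0],[75,0,-40,0],[105,0,-70,0],[130,0,-100,0],[155,0,-130,0]],
  ],
)

```text
t: 10.7
tcp_pos: [0.4959, 0.135, 0.3116]
tool_rot: [0.707, 0.707, -0.0, -0.0]
force: [0.5, -0.9, -0.6]
finger_gap: 0.0
gripper_force: 0.0
```

Call:
drive_tool(
  deltas=[
    [[35,0,-20,0],[70,0,-30,0],[105,0,-30,0],[140,0,-30,0],[175,0,-30,0]],
  ],
)

```text
t: 11.12
tcp_pos: [0.4965, 0.3101, 0.3409]
tool_rot: [0.707, 0.707, 0.001, 0.0]
force: [0.7, -0.9, 0.2]
finger_gap: 0.001
gripper_force: 0.0
```

```bash
python3 - <<'E'
from h import *
a=vision.snapshot("top")[150:290,210:380,::-1];b=vision.snapshot("side")[160:300,270:440,::-1]
cv2.imwrite("pics/both2.png",cv2.resize(np.hstack([a,b]),None,fx=2.3,fy=2.3))
E
```

```text
(no output)
```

View pics/both2.png

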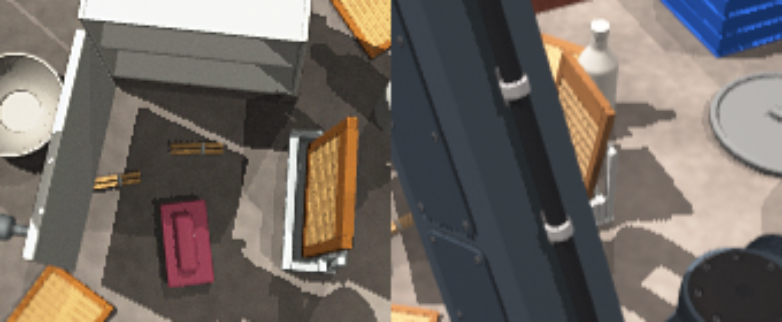

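The board rests on the back rest: its orange top edge is now to the right of the rack trough, at (345,185) in the left pane. The door is still open. Next I'll work out the closing arc in tool axes, with the tool turning along with the door.

```bash
cat > arc.py <<'E'
from h import *
import sys
from scipy.spatial.transform import Rotation as R
# phi list in deg from argv; prints rows relative to current pose
H=np.array([.643,.226]); r=.15; h=float(sys.argv[1]); n=0
s=manip.sense(); p=s['tcp_pos']; Rm=R.from_quat(s['tool_rot']).as_matrix(); y0=np.degrees(np.arctan2(Rm[1,0],Rm[0,0]))
print(p.round(3),y0.round(1))
def pose(f):
    f=np.radians(f); return H+r*np.array([np.cos(f),np.sin(f)])+h*np.array([np.sin(f),-np.cos(f)])
for f in map(float,sys.argv[2:]):
    d=np.append(pose(f)-p[:2],.25-p[2]); n+=1
    print(f,(Rm.T@d*1000).round(1), "turn",np.radians(-((f-90-y0+180)%360-180)).round(2))
E
python3 arc.py .035 171.6; for i in 1; do python3 - <<'E'
from h import *
print(manip.sense()['q'].round(2))
E
done
```

```text
[0.496 0.313 0.34 ] 90.3
171.6 [-30.7   3.4  90.1] turn 0.15
[0.37 0.37 1.39 0.   1.38 0.37]
```

Call:
drive_tool(
  deltas=[
    [[0,0,35,0.1],[0,3,70,0.15],[-12,3,90,0.15],[-24,3,90,0.15],[-31,3,90,0.15]],
  ],
)

```text
t: 11.63
tcp_pos: [0.4991, 0.2753, 0.2494]
tool_rot: [0.759, 0.652, -0.002, -0.0]
force: [-0.3, 0.2, 1.4]
finger_gap: -0.002
gripper_force: 0.0
```

```bash
python3 arc.py .012 171.6 174 177 180 183 186 190 194 198
```

```text
[0.499 0.275 0.249] 81.3
171.6 [-15.8  -0.3  -0.5] turn -0.01
174.0 [-22.1  -0.7  -0.5] turn -0.05
177.0 [-30.   -0.7  -0.5] turn -0.1
180.0 [-37.8  -0.4  -0.5] turn -0.15
183.0 [-45.7   0.4  -0.5] turn -0.2
186.0 [-53.5   1.6  -0.5] turn -0.26
190.0 [-63.7   3.8  -0.4] turn -0.33
194.0 [-73.8   6.7  -0.4] turn -0.4
198.0 [-83.7  10.3  -0.4] turn -0.47
```

Call:
drive_tool(
  deltas=[
    [[-8,0,0,0],[-15,0,0,0],[-22,0,0,-0.05],[-30,0,0,-0.1],[-38,0,0,-0.15]],
  ],
)

```text
t: 12.05
tcp_pos: [0.4951, 0.2394, 0.2525]
tool_rot: [0.707, 0.708, 0.002, 0.001]
force: [-0.8, -0.0, -0.4]
finger_gap: -0.004
gripper_force: 0.0
```

```bash
python3 arc.py .012 184 188 192 196 200
```

```text
[0.495 0.239 0.252] 90.1
184.0 [-11.9  -2.6   2.4] turn -0.07
188.0 [-22.4  -2.4   2.4] turn -0.14
192.0 [-32.9  -1.4   2.4] turn -0.21
196.0 [-43.2   0.3   2.4] turn -0.28
200.0 [-53.5   2.8   2.4] turn -0.35
```

Call:
drive_tool(
  deltas=[
    [[-11,-2,2,-0.07],[-21,-2,2,-0.14],[-32,-1,2,-0.21],[-42,0,2,-0.28],[-52,3,2,-0.35]],
  ],
)

```text
t: 12.47
tcp_pos: [0.4974, 0.1872, 0.2503]
tool_rot: [0.572, 0.82, 0.001, 0.001]
force: [-0.1, 0.5, 0.5]
finger_gap: 0.001
gripper_force: 0.0
```

```bash
python3 arc.py .012 204 208 212 216 220; python3 - <<'E'
from h import *
a=vision.snapshot("top")[110:290,200:400,::-1]
cv2.imwrite("pics/d1.png",cv2.resize(a,None,fx=2.5,fy=2.5))
E
```

```text
[0.497 0.187 0.25 ] 110.2
204.0 [-11.8  -0.4   0.3] turn -0.07
208.0 [-22.3  -0.2   0.3] turn -0.14
212.0 [-32.8   0.8   0.4] turn -0.21
216.0 [-43.2   2.4   0.4] turn -0.28
220.0 [-53.4   4.8   0.4] turn -0.35
```

View pics/d1.png

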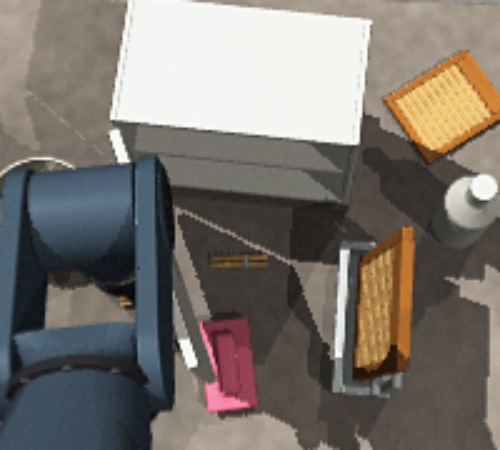

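The door is swinging in: its top edge now runs from (117,135) to (188,365). The board stays back on its rest, so I'll continue the arc.

Call:
drive_tool(
  deltas=[
    [[-11,0,0,-0.07],[-22,0,0,-0.14],[-32,1,0,-0.21],[-42,2,0,-0.28],[-52,5,0,-0.35]],
  ],
)

```text
t: 12.93
tcp_pos: [0.5198, 0.1403, 0.25]
tool_rot: [0.421, 0.907, 0.001, 0.001]
force: [-1.1, 0.2, -0.1]
finger_gap: -0.0
gripper_force: 0.0
```

```bash
python3 arc.py .012 223 227 231 235 239
```

```text
[0.52 0.14 0.25] 130.2
223.0 [-9.4 -1.  -0. ] turn -0.05
227.0 [-19.9  -0.9  -0. ] turn -0.12
231.0 [-30.4  -0.1  -0. ] turn -0.19
235.0 [-40.8   1.4   0. ] turn -0.26
239.0 [-51.    3.6   0. ] turn -0.33
```

Call:
drive_tool(
  deltas=[
    [[-9,-1,0,-0.05],[-19,-1,0,-0.12],[-29,0,0,-0.19],[-38,1,0,-0.26],[-46,3,0,-0.32]],
  ],
)

```text
t: 13.35
tcp_pos: [0.5522, 0.1068, 0.2499]
tool_rot: [0.272, 0.962, 0.0, 0.001]
force: [-0.1, 0.5, -0.1]
finger_gap: 0.004
gripper_force: 0.0
```

```bash
python3 arc.py .012 240 243 246 249 252
```

```text
[0.552 0.107 0.25 ] 148.5
240.0 [-7.1 -1.2 -0. ] turn -0.03
243.0 [-15.   -1.4  -0. ] turn -0.08
246.0 [-22.9  -1.2  -0. ] turn -0.13
249.0 [-30.7  -0.6   0. ] turn -0.18
252.0 [-38.5   0.5   0. ] turn -0.24
```

Call:
drive_tool(
  deltas=[
    [[-6,-1,0,-0.03],[-12,-1,0,-0.07],[-18,-1,0,-0.11],[-24,-1,0,-0.15],[-30,-1,0,-0.18]],
  ],
)

```text
t: 13.77
tcp_pos: [0.5771, 0.0907, 0.25]
tool_rot: [0.185, 0.983, 0.0, 0.001]
force: [-0.3, -0.0, 1.0]
finger_gap: 0.002
gripper_force: 0.0
```

```bash
python3 arc.py .012 252 255 258 260 263 266.6; python3 - <<'E'
from h import *
a=vision.snapshot("top")[110:290,200:400,::-1]
cv2.imwrite("pics/d2.png",cv2.resize(a,None,fx=2.5,fy=2.5))
E
```

```text
[0.577 0.091 0.25 ] 158.7
252.0 [-8.9 -0.4 -0. ] turn -0.06
255.0 [-16.8  -0.4   0. ] turn -0.11
258.0 [-24.6   0.1   0. ] turn -0.16
260.0 [-29.9   0.6   0. ] turn -0.2
263.0 [-37.7   1.7   0.1] turn -0.25
266.6 [-46.9   3.6   0.1] turn -0.31
```

View pics/d2.png

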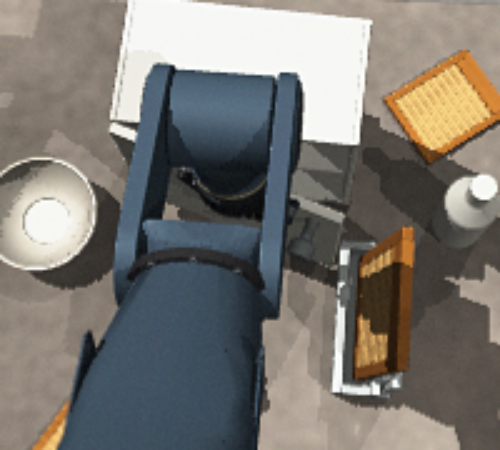

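The door is nearly closed, and the board and rack are clear of it. I'll finish slowly.

Call:
drive_tool(
  deltas=[
    [[-5,0,0,-0.04],[-10,0,0,-0.08],[-15,0,0,-0.11],[-20,0,0,-0.14],[-25,0,0,-0.17]],
  ],
)

```text
t: 14.23
tcp_pos: [0.6, 0.0818, 0.2497]
tool_rot: [0.101, 0.995, 0.0, 0.001]
force: [-0.0, 0.4, -0.7]
finger_gap: -0.004
gripper_force: 0.0
```

Call:
drive_tool(
  deltas=[
    [[-3,0,0,-0.03],[-6,0,0,-0.06],[-9,0,0,-0.09],[-12,0,0,-0.12],[-15,0,0,-0.14]],
  ],
)

```text
t: 14.65
tcp_pos: [0.6147, 0.0787, 0.2496]
tool_rot: [0.031, 1.0, 0.0, 0.001]
force: [-0.6, 0.0, 0.2]
finger_gap: 0.004
gripper_force: 0.0
```

```bash
python3 arc.py .012 260 263 266.6
```

```text
[0.615 0.079 0.25 ] 176.4
260.0 [ 9.7  1.1 -0.4] turn 0.11
263.0 [ 1.9 -0.2 -0.4] turn 0.06
266.6 [-7.5 -1.3 -0.4] turn -0.0
```

Call:
drive_tool(
  deltas=[
    [[-2,0,0,0],[-4,0,0,0],[-6,0,0,0],[-8,0,0,0],[-8,0,0,0]],
  ],
)

```text
t: 15.07
tcp_pos: [0.6186, 0.0782, 0.2478]
tool_rot: [0.031, 0.999, -0.0, -0.005]
force: [-7.8, -1.5, 4.0]
finger_gap: -0.004
gripper_force: 0.0
```

Call:
drive_tool(
  deltas=[
    [[-1,0,0,0],[-2,0,0,0],[-3,0,0,0],[-3,0,0,0]],
  ],
)

```text
t: 15.4
tcp_pos: [0.6184, 0.0782, 0.2478]
tool_rot: [0.032, 0.999, -0.0, -0.008]
force: [-16.8, -1.0, 7.8]
finger_gap: -0.005
gripper_force: 0.0
```

Firm stop at 17 N, so the door is against the cabinet. I'll retreat and check numerically.

Call:
drive_tool(
  deltas=[
    [[5,0,0,0],[25,0,0,0],[60,0,0,0],[95,0,-30,0],[115,0,-65,0]],
  ],
)

```text
t: 15.82
tcp_pos: [0.5071, 0.0854, 0.3082]
tool_rot: [0.031, 1.0, 0.0, -0.005]
force: [1.0, 0.1, 1.3]
finger_gap: -0.001
gripper_force: 0.0
```

Call:
drive_tool(
  deltas=[
    [[0,35,-20,0],[0,70,-40,0],[0,105,-40,0],[0,140,-40,0],[0,180,-40,0]],
  ],
)

```text
t: 16.23
tcp_pos: [0.5236, 0.2659, 0.3521]
tool_rot: [0.032, 0.999, 0.0, 0.002]
force: [1.5, 0.1, -0.1]
finger_gap: 0.001
gripper_force: 0.0
```

Call:
drive_tool(
  deltas=[
    [[0,40,0,0],[0,80,0,0],[0,120,0,0],[0,120,0,0]],
  ],
)

```text
t: 16.57
tcp_pos: [0.5302, 0.3917, 0.3503]
tool_rot: [0.028, 1.0, 0.003, 0.001]
force: [0.5, -0.3, -0.2]
finger_gap: 0.0
gripper_force: 0.0
```

```bash
python3 - <<'E'
from h import *
im=vision.snapshot("top"); cv2.imwrite("pics/end.png",im[:,:,::-1])
hsv=cv2.cvtColor(im,cv2.COLOR_RGB2HSV)
w=cv2.inRange(hsv,(0,0,215),(180,25,255)); w[:, :215]=0;w[:,355:]=0;w[:105]=0;w[270:]=0
n,l,st,ce=cv2.connectedComponentsWithStats(w)
for i in range(1,n):
    if st[i,4]>40:
        c=max(cv2.findContours((l==i).astype(np.uint8),0,2)[0],key=cv2.contourArea)
        P=cv2.approxPolyDP(cv2.convexHull(c),2,True).reshape(-1,2)
        print(st[i,4],[(tuple(map(int,p)),at("top",p,.304)[:2].round(3).tolist()) for p in P])
for x in (260,280,300,320,335): print(x,im[150:180,x].mean(1).astype(int).tolist())
m=cv2.inRange(hsv,(5,120,60),(25,255,255)); m[:, :320]=0; m[:,375:]=0; m[:190]=0;m[280:]=0
n,l,st,ce=cv2.connectedComponentsWithStats(m); i=1+st[1:,4].argmax()
c=max(cv2.findContours((l==i).astype(np.uint8),0,2)[0],key=cv2.contourArea)
print("board",[(p.tolist(),at("top",p,.2)[:2].round(3).tolist()) for p in cv2.approxPolyDP(cv2.convexHull(c),2,True).reshape(-1,2)])
print(manip.sense()['t'],manip.sense()['tcp_pos'])
E
```

```text
5300 [((251, 108), [0.798, 0.22]), ((348, 118), [0.779, -0.039]), ((342, 172), [0.629, -0.027]), ((243, 161), [0.649, 0.23])]
315 [((229, 190), [0.57, 0.259]), ((232, 197), [0.552, 0.25]), ((228, 207), [0.526, 0.258]), ((216, 211), [0.514, 0.287]), ((215, 191), [0.566, 0.295]), ((223, 188), [0.575, 0.275])]
176 [((336, 214), [0.518, -0.014]), ((347, 267), [0.388, -0.045]), ((339, 266), [0.39, -0.025]), ((333, 259), [0.406, -0.01])]
260 [243, 243, 243, 243, 243, 244, 244, 244, 245, 217, 214, 245, 247, 251, 94, 68, 73, 73, 78, 74, 73, 72, 74, 76, 73, 75, 72, 77, 75, 75]
280 [243, 243, 243, 244, 243, 242, 243, 243, 243, 244, 243, 213, 208, 246, 247, 250, 113, 67, 72, 76, 69, 72, 76, 71, 74, 74, 72, 72, 75, 76]
300 [242, 243, 243, 242, 242, 243, 242, 243, 243, 243, 242, 244, 243, 214, 210, 248, 245, 247, 137, 66, 68, 74, 74, 71, 74, 76, 73, 74, 74, 74]
320 [243, 242, 243, 242, 243, 242, 243, 243, 242, 243, 243, 242, 242, 243, 242, 213, 204, 247, 246, 247, 181, 65, 73, 72, 76, 73, 72, 53, 57, 59]
335 [243, 242, 242, 242, 243, 242, 243, 243, 242, 243, 243, 242, 242, 243, 243, 245, 243, 185, 248, 244, 245, 248, 57, 72, 74, 75, 78, 75, 75, 71]
board [([365, 201], [0.578, -0.099]), ([362, 257], [0.422, -0.093]), ([342, 261], [0.409, -0.039]), ([344, 217], [0.531, -0.041]), ([351, 207], [0.56, -0.06])]
16.6167 [0.5301334  0.38826666 0.3501912 ]
```

The door edge runs parallel to the cabinet's front edge to within about 0.005 rad. The board's top is about 44 mm to the back-rest side of the trough's middle line. Handing in.

```bash
python3 -c "
from station import manip
print(manip.sign_off())"
```

```text
the job is handed in; nothing more can be done
None
```

The washboard stands back on its rest, the door is shut and the job is handed in at about 17 s; `sign_off` gave no verdict, and I did not re-measure the other items.

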